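# Find the rocking pot lid and press it home

## Task

One of the four lidded bait pots is not properly closed. With the fingertips, press lightly on the lids near their edges until you find the one that rocks, then press that lid down until it is fully home and steady like the others. Pick nothing up, and leave the other things on the table where they are.

Things in the scene. Friction and masses are not known exactly. Their poses are not given: they have to be found in the camera images.
- pot_a: one of four identical round grey pots fixed on the table: 92 mm across, rim 35 mm high, inside 81 mm wide, flat bed 22 mm above the table; origin at table height on its axis, z up. In one pot (varies) a stiff stud, 16 mm wide, stands 4.5 mm out of the middle of the bed and holds the lid too high; 12 to 15 N on the lid within 8 mm of its centre sinks the stud for good
- lid_a: white plug lid in pot_a: plain disc 76 mm wide, 17 mm thick, 80 g, 2.5 mm play all round; origin at the centre of its underside, z up. Home: flat on the bed, top 39 mm above the table, firm when pressed anywhere. Not home (one lid): level, top at 43.5 mm; 1 to 3 N at 15 mm or more from its centre tips it about 0.15 rad until that edge meets the bed; let go, it drops back level
- pot_b: one of four identical round grey pots fixed on the table: 92 mm across, rim 35 mm high, inside 81 mm wide, flat bed 22 mm above the table; origin at table height on its axis, z up. In one pot (varies) a stiff stud, 16 mm wide, stands 4.5 mm out of the middle of the bed and holds the lid too high; 12 to 15 N on the lid within 8 mm of its centre sinks the stud for good
- lid_b: white plug lid in pot_b: plain disc 76 mm wide, 17 mm thick, 80 g, 2.5 mm play all round; origin at the centre of its underside, z up. Home: flat on the bed, top 39 mm above the table, firm when pressed anywhere. Not home (one lid): level, top at 43.5 mm; 1 to 3 N at 15 mm or more from its centre tips it about 0.15 rad until that edge meets the bed; let go, it drops back level
- pot_c: one of four identical round grey pots fixed on the table: 92 mm across, rim 35 mm high, inside 81 mm wide, flat bed 22 mm above the table; origin at table height on its axis, z up. In one pot (varies) a stiff stud, 16 mm wide, stands 4.5 mm out of the middle of the bed and holds the lid too high; 12 to 15 N on the lid within 8 mm of its centre sinks the stud for good
- lid_c: white plug lid in pot_c: plain disc 76 mm wide, 17 mm thick, 80 g, 2.5 mm play all round; origin at the centre of its underside, z up. Home: flat on the bed, top 39 mm above the table, firm when pressed anywhere. Not home (one lid): level, top at 43.5 mm; 1 to 3 N at 15 mm or more from its centre tips it about 0.15 rad until that edge meets the bed; let go, it drops back level
- pot_d: one of four identical round grey pots fixed on the table: 92 mm across, rim 35 mm high, inside 81 mm wide, flat bed 22 mm above the table; origin at table height on its axis, z up. In one pot (varies) a stiff stud, 16 mm wide, stands 4.5 mm out of the middle of the bed and holds the lid too high; 12 to 15 N on the lid within 8 mm of its centre sinks the stud for good
- lid_d: white plug lid in pot_d: plain disc 76 mm wide, 17 mm thick, 80 g, 2.5 mm play all round; origin at the centre of its underside, z up. Home: flat on the bed, top 39 mm above the table, firm when pressed anywhere. Not home (one lid): level, top at 43.5 mm; 1 to 3 N at 15 mm or more from its centre tips it about 0.15 rad until that edge meets the bed; let go, it drops back level
- lure: a plastic crank lure 75 mm long, 19 mm wide, lying among the pots; a bystander, origin at the middle of its underside
- plate: a white melamine plate, 140 mm in diameter, 14 mm high, with two lures on it; a bystander, origin at the middle of its underside
- plate_lure_1: a crank lure on the plate, 75 mm long; a bystander, origin at the middle of its underside
- plate_lure_2: another crank lure on the plate, 75 mm long; a bystander, origin at the middle of its underside
- tumbler: a stainless tea tumbler, 66 mm in diameter, 80 mm tall, standing among the pots; a bystander, origin at the middle of its underside
- tackle_case: a yellow pocket tackle case, 90 x 120 x 32 mm, shut; a bystander, origin at the middle of its underside
- fish_gripper: a steel fish gripper, 205 mm long, 22 mm thick, lying on the table; a bystander, origin at the middle of its underside
- spool: a spool of line, 56 mm in diameter, 30 mm high; a bystander, origin at the middle of its underside
Mind the look-alikes: they are no part of the job. Leave any red look-alike of the pot_a alone.

How it is judged:
By the outcome, as a careful person would: the job done as asked, in the order asked, and still so for the second after the job is handed in, with the robot touching nothing.
It also fails if it takes over 51 s, if anything falls off the work surface, if the arm or the gripper's body presses on something with over 40 N, if the wrist force passes 120 N, or if a joint passes its speed limit or range.

## Robot

A 6-joint arm with a two-finger parallel gripper is mounted at the origin on the work surface. World frame = base frame: x ahead of the robot, y to its left, z up, the work surface at z = 0. Lengths are in m, angles in rad, forces in N, time in s.
With the tool pointing down it reaches from about 0.3 to 0.75 m from the base axis. Payload 8.5 kg.
Tool frame: the origin (TCP) lies on the centre line of the jaws, within the pads' length; the fingertips stand 19 mm ahead of it and the grasp point (between the pads) is the TCP; z points along the fingers, y is the line along which they close (so a half turn about z gives the same grasp; the last joint's range is limited). The gripper opens to 85 mm and grips with 20 to 120 N. Pads are 22 mm wide; open, the fingers measure 114 mm over their backs; the gripper's body (76 mm by 85 mm) begins 54 mm behind the grasp point. The pads swing forward as they close: fully open they stand 13 mm farther back than shut.
Start: joints at [-1.325, 0.381, 1.297, -0, 1.464, -0.215], TCP at [0.245, -0.493, 0.25] pointing down, gripper open.
Joint ranges: [-3.11, 3.11], [-0.89, 2.33], [0.22, 2.48], [-1.42, 4.56], [0.17, 2.85], [-2.88, 2.88]. Speed limits (rad/s): [2.39, 2.39, 3.14, 3.14, 3.14, 3.14].

## Interface

Orientations are given as [roll, pitch, yaw] about the fixed x, y, z axes, in that order (R = Rz(yaw) Ry(pitch) Rx(roll)).
In Python, from bench import bot gives the robot as it stands.
- The arm moves only by the tool step_arm, never from a script. Its argument "increments" is a list of rows, each a list of 3 entries, a list of its own where there are three numbers: the shift along the tool's x, y, z in m, then the turn, a rotation vector about the tool's x, y, z in rad, then the opening, from 0 (shut) to 1 (fully open). A call has 1 to 8 rows; each row is the pose to reach, as a shift and turn from the pose commanded when the call began, along the tool's axes at that moment; what a row does not reach only later rows make up. A row lasts 1/10 s, in which the tool goes at most 50 mm and 8.59 degrees, less where a joint would pass 70% of its speed; a pose out of reach is approached as far as the arm can. A call with a gripper value outside its range is refused whole. The fingers move at their own pace and stop on an object; "squeeze" is the grip in N (left out, the last holds). Time passes only in rows, so rows that repeat a pose let the fingers close. It gives the time, the measured TCP pose, the force, the opening and the grip force at its end, in the units of the state.
- bot.read_state(): the state, without advancing time (a new reading comes with each control period).
- bot.get_image(name): name is "scene" or "top" or "wrist"; returns (picture, depth): 400x640x3 uint8, blue, green, red; 400x640 float32, m along the optical axis (not along the pixel's ray), 0 where there is no reading.
- bot.calibration(name): a dict with "fx", "fy", "cx", "cy" (pixels), "T" (4x4, takes a point from camera to world coordinates). Camera axes: x right, y down, z forward; pixel columns grow to the right and rows downward; lengths in m; the calibration is good to about 2 mm. The wrist camera is an equidistant fisheye: a pixel r from the principal point sees the ray r / f radians off the axis. A picture is of the moment at which its call begins: read the wrist's pose just before it. calibration takes no time and is no camera call; for the wrist camera it gives the pose at the moment of the call.
- bot.job_done(): hands the job in; it is judged then, once.
The state is a dict: "clock": time; "qpos": joint angles; "dq": joint speeds; "tau": joint torques, N m; "ee_pos": TCP position; "tcp_rot": TCP orientation; "force": force on the tool from outside, world axes, zero at the start; "torque": the same for the moment, N m; "finger_gap": finger opening in m; "grasp_force": force on a finger pad.
Only numpy, scipy, OpenCV 4.12 (cv2) and the standard library are available. Lean on these libraries where they do the work, as an engineer would, in place of code of your own. Each camera call takes 0.05 s, during which the arm holds its last target. There are 200 camera calls.

## Working session

There is one attempt and no reset: what is moved stays moved. The work goes in short steps, Python scripts to look and compute and a tool call to move; the robot and the scene stay as the last step left them, time stands still between calls to the robot, and variables do not carry over. Pictures are saved under pics/ and viewed, at most 10 in all, crops included, and the job is handed in when it is done.

Besides the shell and the picture viewer there is one more tool, called after "Request:" by a JSON object that holds its "name" and its "arguments", one argument or row to a line. step_arm: Moves the arm, as the interface text tells. Its arguments: {"type":"object","properties":{"increments":{"type":"array","items":{"type":"array"}},"squeeze":{"type":"number"}},"required":["increments"]}

```bash
mkdir -p pics
python3 - <<'E'
from bench import bot
import cv2,numpy as np
s=bot.read_state();print({k:np.round(v,3).tolist() for k,v in s.items()})
for n in("top","scene"):
    im,d=bot.get_image(n);cv2.imwrite(f"pics/{n}0.png",im);np.save(f"pics/{n}0.npy",d)
    c=bot.calibration(n);print(n,c)
E
```

```text
{'clock': 0.0, 'qpos': [-1.325, 0.381, 1.298, -0.0, 1.464, -0.215], 'dq': [0.0, -0.0, -0.0, -0.001, 0.0, -0.003], 'tau': [-0.003, -44.848, -23.128, -0.0, 0.005, -0.0], 'ee_pos': [0.244, -0.492, 0.25], 'tcp_rot': [-3.14, -0.0, 0.461], 'force': [0.092, 0.139, 0.283], 'torque': [-0.032, -0.025, 0.001], 'grasp_force': 0.0, 'finger_gap': 0.085}
top {'fx': 502.7378162805426, 'fy': 502.7378162805426, 'cx': 321.0386531116362, 'cy': 189.2238187315117, 'T': array([[ 0.004526  , -0.98627199,  0.16506687,  0.30258767],
       [-0.99998671, -0.00405641,  0.0031818 ,  0.10741921],
       [-0.00246854, -0.16507907, -0.98627725,  1.15920251],
       [ 0.        ,  0.        ,  0.        ,  1.        ]])}
scene {'fx': 420.68370913736993, 'fy': 420.68370913736993, 'cx': 324.3272865764055, 'cy': 194.5465294113976, 'T': array([[ 0.75002622,  0.53462332, -0.38940798,  0.92776608],
       [ 0.66127671, -0.61786855,  0.42538402, -0.35797954],
       [-0.01318273, -0.5765556 , -0.81695156,  0.9233138 ],
       [ 0.        ,  0.        ,  0.        ,  1.        ]])}
```

View pics/top0.png

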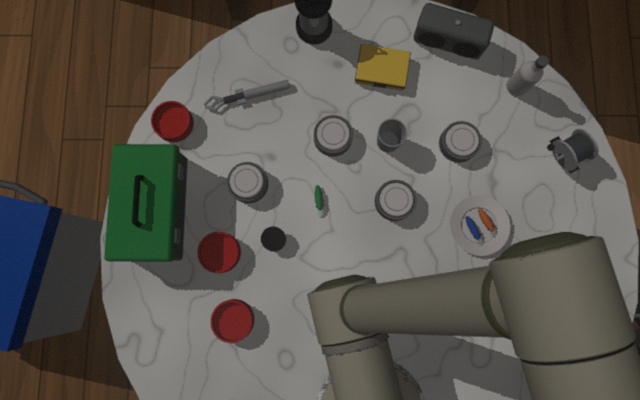

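View pics/scene0.png

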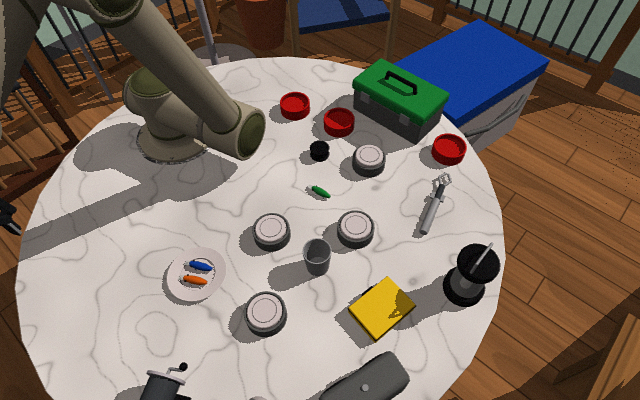

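The top view shows four grey pots with white lids near (248,182), (333,135), (396,200) and (461,142). The tumbler is at (391,135), the lure at (319,197), the plate at (481,225), and three red look-alikes are on the left. The scene view agrees.

```bash
cat > h.py <<'E'
import cv2,numpy as np
from bench import bot
def ray(c,uv,z):
    d=c["T"][:3,:3]@np.array([(uv[0]-c["cx"])/c["fx"],(uv[1]-c["cy"])/c["fy"],1]);o=c["T"][:3,3]
    return o+d*(z-o[2])/d[2]
E
python3 - <<'E'
from h import *
out={}
for n,seeds in(("top",[(248,182),(333,135),(396,200),(461,142)]),("scene",[(369,157),(356,226),(271,229),(265,311)])):
    im=cv2.imread(f"pics/{n}0.png");D=np.load(f"pics/{n}0.npy");c=bot.calibration(n)
    v,u=np.mgrid[:400,:640]
    P=np.stack([(u-c["cx"])/c["fx"]*D,(v-c["cy"])/c["fy"]*D,D],-1)@c["T"][:3,:3].T+c["T"][:3,3]
    g=cv2.cvtColor(im,cv2.COLOR_BGR2GRAY)
    big=[]
    for s in seeds:
        R=32;x0,y0=s[0]-R,s[1]-R
        crop=im[y0:y0+2*R,x0:x0+2*R];big.append(cv2.resize(crop,(384,384),interpolation=cv2.INTER_CUBIC))
        gg=g[y0:y0+2*R,x0:x0+2*R]
        m=((gg>110)*255).astype('uint8')
        h=P[...,2][y0:y0+2*R,x0:x0+2*R]
        m[h<0.03]=0
        cs,_=cv2.findContours(m,cv2.RETR_EXTERNAL,cv2.CHAIN_APPROX_NONE);k=max(cs,key=cv2.contourArea)
        e=cv2.fitEllipse(cv2.convexHull(k));p=(e[0][0]+x0,e[0][1]+y0)
        w=ray(c,p,.039)
        q=P[y0:y0+2*R,x0:x0+2*R].reshape(-1,3);r=np.hypot(*(q[:,:2]-w[:2]).T)
        hi=q[(q[:,2]>.028)&(q[:,2]<.06)&(r<.06)]
        print(n,s,np.round(p,1),np.round(e[1],1),"ray",np.round(w,4),"lid z",np.round(np.median(q[r<.025,2]),4),"table z",np.round(np.median(q[(r>.06)&(r<.09)][:,2]),4),"hi ctr",np.round((hi[:,:2].max(0)+hi[:,:2].min(0))/2,4))
    cv2.imwrite(f"pics/c_{n}.png",np.vstack([np.hstack(big[:2]),np.hstack(big[2:])])[::1,::1])
a=[cv2.resize(cv2.imread(f"pics/c_{n}.png"),(400,400)) for n in("top","scene")]
cv2.imwrite("pics/crops.png",np.hstack(a))
E
```

```text
top (248, 182) [245.6 180.3] [31.  31.7] ray [0.51   0.2822 0.039 ] lid z 0.0443 table z 0.0003 hi ctr [0.5083 0.2796]
top (333, 135) [332.6 133.1] [29.9 30.9] ray [0.6211 0.085  0.039 ] lid z 0.0396 table z 0.0 hi ctr [0.6206 0.0828]
top (396, 200) [395.9 198.8] [31.4 32.2] ray [ 0.4689 -0.0575  0.039 ] lid z 0.0396 table z -0.0 hi ctr [ 0.4685 -0.0588]
top (461, 142) [461.7 139.2] [29.9 31.7] ray [ 0.6079 -0.2114  0.039 ] lid z 0.039 table z -0.0001 hi ctr [ 0.6073 -0.2123]
scene (369, 157) [369.3 154.7] [20.7 28.2] ray [0.511  0.2843 0.039 ] lid z 0.0437 table z -0.0003 hi ctr [0.5124 0.2807]
scene (356, 226) [355.7 225.1] [26.1 30.6] ray [0.6247 0.0842 0.039 ] lid z 0.0392 table z -0.0003 hi ctr [0.6237 0.0848]
scene (271, 229) [270.5 227.7] [26.1 31. ] ray [ 0.4723 -0.058   0.039 ] lid z 0.0391 table z -0.0003 hi ctr [ 0.4716 -0.0574]
scene (265, 311) [264.3 310.7] [33.  35.4] ray [ 0.6112 -0.2122  0.039 ] lid z 0.0394 table z -0.0003 hi ctr [ 0.6098 -0.2117]
```

View pics/crops.png

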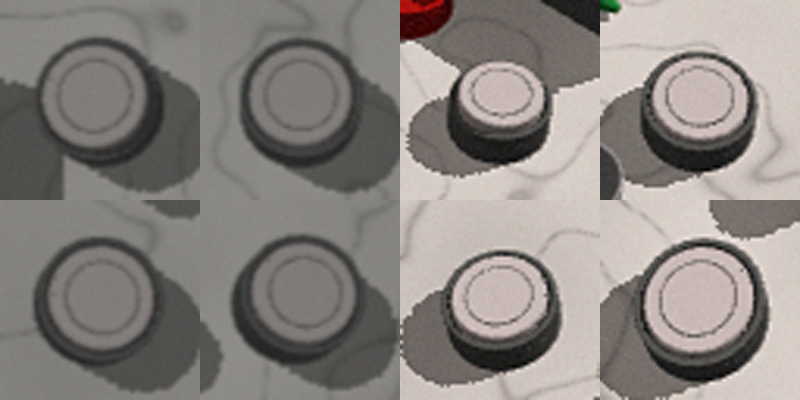

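Depth puts the lid of the left pot at about 44 mm and the others at 39 mm, so I'll probe that one first by touch. Its centre is about (0.511, 0.281). I'll press 30 mm off centre along the tool's −x, with the fingers shut.

Request:
{"name": "step_arm", "arguments": {
  "increments": [
    [[0.034,-0.036,0],[0,0,0],0],
    [[0.069,-0.072,0],[0,0,0],0],
    [[0.103,-0.107,0],[0,0,0],0],
    [[0.138,-0.143,0],[0,0,0],0],
    [[0.172,-0.179,0],[0,0,0],0],
    [[0.207,-0.215,0],[0,0,0],0],
    [[0.241,-0.251,0],[0,0,0],0],
    [[0.276,-0.287,0],[0,0,0],0]
  ]
}}

```text
clock: 0.9
ee_pos: [0.364, -0.1111, 0.2503]
tcp_rot: [-3.142, -0.0, 0.46]
force: [0.8, -0.6, -0.6]
finger_gap: -0.0001
grasp_force: 0.0
```

Request:
{"name": "step_arm", "arguments": {
  "increments": [
    [[0.034,-0.036,0.01],[0,0,0],0],
    [[0.069,-0.072,0.02],[0,0,0],0],
    [[0.103,-0.107,0.04],[0,0,0],0],
    [[0.138,-0.143,0.06],[0,0,0],0],
    [[0.172,-0.179,0.08],[0,0,0],0],
    [[0.207,-0.215,0.1],[0,0,0],0],
    [[0.241,-0.251,0.12],[0,0,0],0],
    [[0.277,-0.287,0.13],[0,0,0],0]
  ]
}}

```text
clock: 1.7
ee_pos: [0.4778, 0.2498, 0.1238]
tcp_rot: [-3.141, 0.002, 0.461]
force: [1.2, -1.2, 0.3]
finger_gap: -0.0001
grasp_force: 0.0
```

```bash
python3 -c "
from h import *
s=bot.read_state();print({k:np.round(v,4).tolist() for k,v in s.items()})"
```

```text
{'clock': 1.7, 'qpos': [0.262, 0.4896, 1.5184, -0.0001, 1.1359, 1.3719], 'dq': [0.8084, 0.6514, -0.813, 0.0005, 0.1343, 0.8107], 'tau': [-1.928, -50.4561, -14.7185, 0.1646, -0.2296, -1.0253], 'ee_pos': [0.4778, 0.2498, 0.1238], 'tcp_rot': [-3.1413, 0.0022, 0.461], 'force': [1.1808, -1.1718, 0.2708], 'torque': [-0.0143, -0.0627, -0.0068], 'grasp_force': 0.0, 'finger_gap': -0.0001}
```

Request:
{"name": "step_arm", "arguments": {
  "increments": [
    [[0,0,0],[0,0,0],0],
    [[0,0,0],[0,0,0],0],
    [[0,0,0.015],[0,0,0],0],
    [[0,0,0.03],[0,0,0],0],
    [[0,0,0.03],[0,0,0],0],
    [[0,0,0.03],[0,0,0],0]
  ]
}}

```text
clock: 2.3
ee_pos: [0.4784, 0.247, 0.0961]
tcp_rot: [3.141, -0.0, 0.46]
force: [-0.2, -0.2, -0.1]
finger_gap: 0.0001
grasp_force: 0.0
```

```bash
python3 -c "
from h import *
s=bot.read_state();print({k:np.round(v,4).tolist() for k,v in s.items()})
im,d=bot.get_image('scene');cv2.imwrite('pics/s1.png',cv2.resize(im[60:220,260:480],None,fx=3,fy=3))"
```

```text
{'clock': 2.3, 'qpos': [0.2567, 0.5242, 1.5541, -0.0001, 1.0631, 1.368], 'dq': [0.0063, -0.0068, -0.016, 0.0012, -0.0007, -0.0002], 'tau': [-0.0203, -45.7671, -17.0135, -0.0022, -0.0226, -0.005], 'ee_pos': [0.4784, 0.247, 0.0961], 'tcp_rot': [3.1414, -0.0002, 0.4595], 'force': [-0.2187, -0.2334, -0.0899], 'torque': [0.0076, -0.0145, -0.0188], 'grasp_force': 0.0, 'finger_gap': 0.0001}
```

View pics/s1.png

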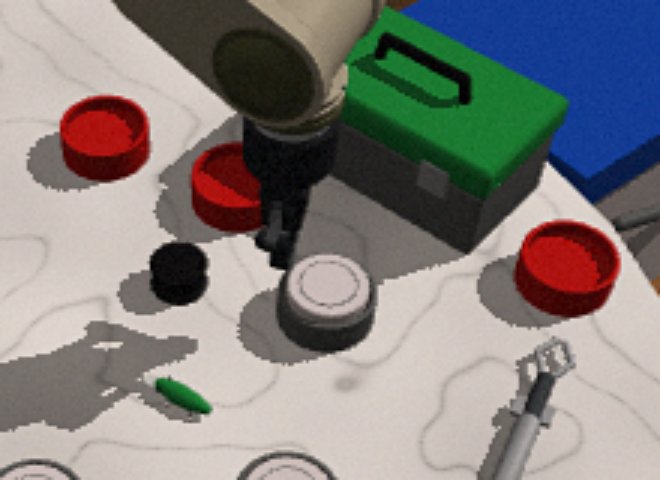

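The closed fingertips hang just on the robot side of the raised lid, at about (275,260) in the crop. The green toolbox stands behind, so I'll check its clearance.

Run:
```python
from h import *
for n in("top","scene"):
    D=np.load(f"pics/{n}0.npy");c=bot.calibration(n);v,u=np.mgrid[:400,:640]
    P=np.stack([(u-c["cx"])/c["fx"]*D,(v-c["cy"])/c["fy"]*D,D],-1)@c["T"][:3,:3].T+c["T"][:3,3]
    q=P[(P[...,2]>.05)&(P[...,2]<.25)&(P[...,0]>.3)&(P[...,0]<.75)&(P[...,1]>.32)&(P[...,1]<.7)]
    print(n,len(q),q.min(0),q.max(0),np.percentile(q[:,1],2))
```

```text
top 8433 [0.32584088 0.41447237 0.05002321] [0.5764309  0.55880077 0.15018312] 0.4191702562450985
scene 4132 [0.3295058  0.41453528 0.05002466] [0.580479   0.564558   0.14747357] 0.41894870141545365
```

Request:
{"name": "step_arm", "arguments": {
  "increments": [
    [[0.007,-0.008,0],[0,0,0],0],
    [[0.014,-0.016,0.008],[0,0,0],0],
    [[0.014,-0.016,0.016],[0,0,0],0],
    [[0.014,-0.016,0.016],[0,0,0],0],
    [[0.014,-0.016,0.016],[0,0,0],0]
  ]
}}

```text
clock: 2.85
ee_pos: [0.4834, 0.2684, 0.079]
tcp_rot: [-3.142, 0.001, 0.461]
force: [0.4, 0.5, -0.6]
finger_gap: 0.0001
grasp_force: 0.0
```

Request:
{"name": "step_arm", "arguments": {
  "increments": [
    [[0,0,0.003],[0,0,0],0],
    [[0,0,0.006],[0,0,0],0],
    [[0,0,0.009],[0,0,0],0],
    [[0,0,0.012],[0,0,0],0],
    [[0,0,0.014],[0,0,0],0],
    [[0,0,0.014],[0,0,0],0]
  ]
}}

```text
clock: 3.45
ee_pos: [0.4835, 0.2684, 0.0651]
tcp_rot: [-3.141, 0.001, 0.461]
force: [-0.1, -0.5, -0.4]
finger_gap: -0.0002
grasp_force: 0.0
```

Request:
{"name": "step_arm", "arguments": {
  "increments": [
    [[0,0,0.001],[0,0,0],0],
    [[0,0,0.002],[0,0,0],0],
    [[0,0,0.002],[0,0,0],0],
    [[0,0,0.002],[0,0,0],0]
  ]
}}

```text
clock: 3.85
ee_pos: [0.4836, 0.2685, 0.0634]
tcp_rot: [-3.142, -0.0, 0.461]
force: [-0.0, 0.6, -0.8]
finger_gap: -0.0001
grasp_force: 0.0
```

Request:
{"name": "step_arm", "arguments": {
  "increments": [
    [[0,0,0.001],[0,0,0],0],
    [[0,0,0.002],[0,0,0],0],
    [[0,0,0.002],[0,0,0],0],
    [[0,0,0.002],[0,0,0],0]
  ]
}}

```text
clock: 4.25
ee_pos: [0.4831, 0.2683, 0.0616]
tcp_rot: [-3.142, 0.001, 0.461]
force: [-4.5, -2.4, 5.1]
finger_gap: 0.0
grasp_force: 2.9
```

Request:
{"name": "step_arm", "arguments": {
  "increments": [
    [[0,0,0.001],[0,0,0],0],
    [[0,0,0.001],[0,0,0],0],
    [[0,0,0.001],[0,0,0],0]
  ]
}}

```text
clock: 4.55
ee_pos: [0.4825, 0.2681, 0.0606]
tcp_rot: [-3.141, 0.003, 0.461]
force: [-7.4, -3.1, 8.3]
finger_gap: -0.0001
grasp_force: 4.5
```

```bash
python3 -c "
from h import *
s=bot.read_state();print({k:np.round(v,4).tolist() for k,v in s.items() if k in('ee_pos','force','torque')})
im,d=bot.get_image('scene');cv2.imwrite('pics/s2.png',cv2.resize(im[110:190,320:420],None,fx=6,fy=6))"
```

```text
{'ee_pos': [0.4825, 0.2681, 0.0606], 'force': [-7.3807, -3.0527, 8.3131], 'torque': [-0.6189, 1.1123, -0.0016]}
```

View pics/s2.png

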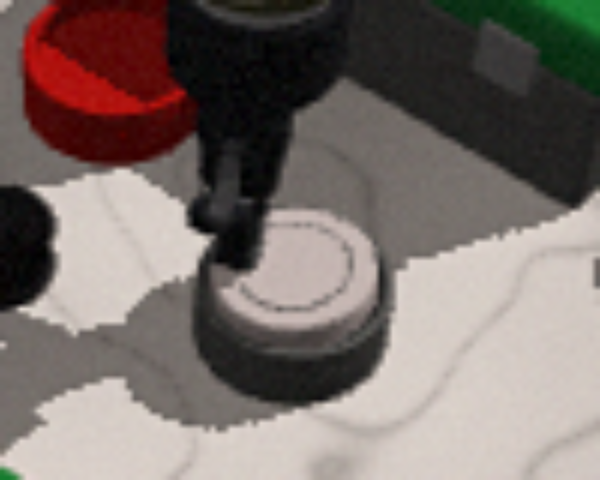

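The fingers press the near-left part of the lid, at about (240,260) in the crop, and the far-right edge looks raised. I'll measure the tilt from depth now, then again after letting go.

```bash
cat >> h.py <<'E'
def plane(n):
    im,D=bot.get_image(n);c=bot.calibration(n);v,u=np.mgrid[:400,:640]
    P=np.stack([(u-c["cx"])/c["fx"]*D,(v-c["cy"])/c["fy"]*D,D],-1)@c["T"][:3,:3].T+c["T"][:3,3]
    q=P.reshape(-1,3);q=q[D.ravel()>0]
    L=np.hypot(q[:,0]-.511,q[:,1]-.281)<.034
    q=q[L&(q[:,2]<.056)&(q[:,2]>.034)]
    for _ in range(4):
        A=np.c_[q[:,:2]-[.511,.281],np.ones(len(q))];k=np.linalg.lstsq(A,q[:,2],rcond=None)[0];r=abs(A@k-q[:,2]);q=q[r<max(.0015,2*np.median(r))]
    print(n,len(q),"slope",np.round(k[:2],3),"z ctr",round(k[2],4))
E
python3 -c "
from h import *
plane('scene');plane('top')"
```

```text
scene 218 slope [0.106 0.041] z ctr 0.044
top 0 slope [0. 0.] z ctr 0.0
  return _methods._mean(a, axis=axis, dtype=dtype,
  ret = ret.dtype.type(ret / rcount)
```

Request:
{"name": "step_arm", "arguments": {
  "increments": [
    [[0,0,-0.005],[0,0,0],0],
    [[0,0,-0.015],[0,0,0],0],
    [[0,0,-0.03],[0,0,0],0],
    [[0,0,-0.03],[0,0,0],0]
  ]
}}

```text
clock: 5.1
ee_pos: [0.4849, 0.2689, 0.0925]
tcp_rot: [3.141, -0.005, 0.461]
force: [-0.1, -0.1, 0.3]
finger_gap: -0.0002
grasp_force: 0.0
```

```bash
python3 -c "
from h import *
plane('scene');plane('top');s=bot.read_state();print(s['ee_pos'],s['force'])"
```

```text
scene 222 slope [ 0.001 -0.008] z ctr 0.0437
top 0 slope [0. 0.] z ctr 0.0
[0.48388638 0.26856549 0.09062896] [ 0.54478093  0.64018944 -1.1158811 ]
  return _methods._mean(a, axis=axis, dtype=dtype,
  ret = ret.dtype.type(ret / rcount)
```

Confirmed: it tipped about 0.11 rad and dropped back level. Next I move over the centre.

Request:
{"name": "step_arm", "arguments": {
  "increments": [
    [[0.015,0,0],[0,0,0],0],
    [[0.03,0.001,0],[0,0,0],0],
    [[0.03,0.001,0.008],[0,0,0],0],
    [[0.03,0.001,0.016],[0,0,0],0],
    [[0.03,0.001,0.025],[0,0,0],0],
    [[0.03,0.001,0.025],[0,0,0],0],
    [[0.03,0.001,0.025],[0,0,0],0]
  ]
}}

```text
clock: 5.9
ee_pos: [0.5106, 0.2808, 0.0651]
tcp_rot: [-3.141, 0.001, 0.461]
force: [-0.5, -0.3, 0.6]
finger_gap: -0.0001
grasp_force: 0.0
```

Request:
{"name": "step_arm", "arguments": {
  "increments": [
    [[0,0,0.001],[0,0,0],0],
    [[0,0,0.002],[0,0,0],0],
    [[0,0,0.003],[0,0,0],0],
    [[0,0,0.003],[0,0,0],0],
    [[0,0,0.003],[0,0,0],0]
  ]
}}

```text
clock: 6.4
ee_pos: [0.5111, 0.281, 0.0626]
tcp_rot: [3.142, -0.0, 0.461]
force: [0.0, -0.3, 2.0]
finger_gap: -0.0002
grasp_force: 0.7
```

Contact at 62.6 mm. I'll press on in small steps.

Request:
{"name": "step_arm", "arguments": {
  "increments": [
    [[0,0,0.001],[0,0,0],0],
    [[0,0,0.002],[0,0,0],0],
    [[0,0,0.002],[0,0,0],0],
    [[0,0,0.002],[0,0,0],0]
  ]
}}

```text
clock: 6.8
ee_pos: [0.5112, 0.281, 0.0614]
tcp_rot: [3.141, -0.001, 0.461]
force: [-1.4, -0.9, 7.6]
finger_gap: -0.0002
grasp_force: 4.3
```

Request:
{"name": "step_arm", "arguments": {
  "increments": [
    [[0,0,0.001],[0,0,0],0],
    [[0,0,0.002],[0,0,0],0],
    [[0,0,0.002],[0,0,0],0],
    [[0,0,0.002],[0,0,0],0]
  ]
}}

```text
clock: 7.2
ee_pos: [0.5113, 0.281, 0.0595]
tcp_rot: [3.141, -0.001, 0.461]
force: [-1.8, -1.0, 9.1]
finger_gap: 0.0001
grasp_force: 4.6
```

Request:
{"name": "step_arm", "arguments": {
  "increments": [
    [[0,0,0.001],[0,0,0],0],
    [[0,0,0.002],[0,0,0],0],
    [[0,0,0.002],[0,0,0],0],
    [[0,0,0.002],[0,0,0],0]
  ]
}}

```text
clock: 7.6
ee_pos: [0.5112, 0.281, 0.058]
tcp_rot: [3.141, -0.002, 0.461]
force: [-3.6, -0.7, 15.2]
finger_gap: 0.0
grasp_force: 7.3
```

```bash
python3 -W ignore -c "
from h import *
plane('scene');s=bot.read_state();print(s['ee_pos'],s['force'],s['torque'])"
```

```text
scene 185 slope [-0.01   0.006] z ctr 0.039
[0.51117397 0.28097842 0.05802111] [-4.26681924 -1.09582902 13.65138015] [-0.23114965  0.76676018 -0.02453291]
```

Request:
{"name": "step_arm", "arguments": {
  "increments": [
    [[0,0,0.001],[0,0,0],0],
    [[0,0,0.0015],[0,0,0],0],
    [[0,0,0.0015],[0,0,0],0],
    [[0,0,0.0015],[0,0,0],0]
  ]
}}

```text
clock: 8.05
ee_pos: [0.5112, 0.281, 0.058]
tcp_rot: [3.141, -0.002, 0.461]
force: [-7.3, -3.3, 27.0]
finger_gap: -0.0002
grasp_force: 13.6
```

Request:
{"name": "step_arm", "arguments": {
  "increments": [
    [[0,0,-0.005],[0,0,0],0],
    [[0,0,-0.015],[0,0,0],0],
    [[0,0,-0.03],[0,0,0],0],
    [[-0.015,0,-0.03],[0,0,0],0],
    [[-0.028,0,-0.03],[0,0,0],0],
    [[-0.028,0,-0.02],[0,0,0],0],
    [[-0.028,0,-0.01],[0,0,0],0],
    [[-0.028,0,-0.01],[0,0,0],0]
  ]
}}

```text
clock: 8.85
ee_pos: [0.4857, 0.2684, 0.0631]
tcp_rot: [-3.141, 0.003, 0.461]
force: [-0.0, 0.3, 0.2]
finger_gap: -0.0002
grasp_force: 0.0
```

```bash
python3 -W ignore -c "
from h import *
plane('scene');s=bot.read_state();print(s['ee_pos'],s['force'])"
```

```text
scene 196 slope [-0.025  0.002] z ctr 0.0391
[0.48596181 0.2685201  0.06376971] [ 0.52832858 -0.86440447  0.68846494]
```

The lid is home at 39 mm. I'll press its edge lightly to confirm it is steady, then retreat.

Request:
{"name": "step_arm", "arguments": {
  "increments": [
    [[0,0,0.003],[0,0,0],0],
    [[0,0,0.005],[0,0,0],0],
    [[0,0,0.006],[0,0,0],0],
    [[0,0,0.0062],[0,0,0],0],
    [[0,0,0.0062],[0,0,0],0]
  ]
}}

```text
clock: 9.4
ee_pos: [0.486, 0.2685, 0.0588]
tcp_rot: [3.142, -0.0, 0.461]
force: [-0.4, 0.3, -0.4]
finger_gap: -0.0001
grasp_force: 0.0
```

```bash
python3 -W ignore -c "
from h import *
plane('scene')"
```

```text
scene 183 slope [-0.025 -0.004] z ctr 0.0393
```

Request:
{"name": "step_arm", "arguments": {
  "increments": [
    [[0,0,-0.01],[0,0,0],0],
    [[0,0,-0.03],[0,0,0],0],
    [[0,0,-0.06],[0,0,0],0],
    [[0,0,-0.09],[0,0,0],0],
    [[0,0,-0.12],[0,0,0],0],
    [[-0.05,0.03,-0.12],[0,0,0],0],
    [[-0.05,0.03,-0.12],[0,0,0],0],
    [[-0.05,0.03,-0.12],[0,0,0],0]
  ]
}}

```text
clock: 10.25
ee_pos: [0.454, 0.2186, 0.1797]
tcp_rot: [3.141, -0.001, 0.459]
force: [0.1, -0.3, 0.5]
finger_gap: -0.0002
grasp_force: 0.0
```

```bash
python3 -W ignore -c "
from h import *
plane('scene')
a,d=bot.get_image('scene');b=cv2.imread('pics/scene0.png');print(bot.read_state()['ee_pos'])
cv2.imwrite('pics/end.png',a)"
```

```text
scene 222 slope [0.013 0.008] z ctr 0.039
[0.45503577 0.21969303 0.17921439]
```

View pics/end.png

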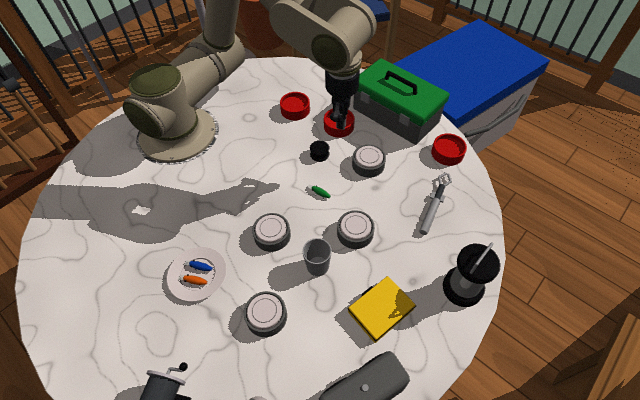

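The lid in the left pot, at (369,157), is level at 39.0 mm. Everything else is where it was, and the arm is clear.

```bash
python3 -c "
from bench import bot
print(bot.job_done())"
```

```text
the job is handed in; nothing more can be done
None
```

I found the rocking lid in the left pot, at about (0.511, 0.281) m, and pressed it home (peak 27 N); it now sits level at 39 mm and the job is handed in. My final edge re-press stopped just short of touching, so "steady" rests on the firm centre press and the measured height, and I singled that lid out by its raised height in the depth image without pressing the other three.

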